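# Tip the counter tray and hand the orange group its counter

### The job

The orange group's coaster is still empty. Press down the red paddle of the blue tipping tray until the orange counter slides into the tray's open corner, and let the tray come back level; then pick the counter up from that corner and lay it flat, wholly on the orange coaster, without dropping it.

Things in the scene. Friction and masses are not known exactly. Their poses are not given: they have to be found in the camera images.
- counter_orange: Orange flat round counter, slippery hard plastic, 48 mm across, 8 mm thick, about 30 g, a white ring on top. Origin: centre of its underside, z up. Starts flat near the closed back corner of the blue tray, whose walls crowd it. In the open corner its outer edge hangs over the notch: grip it with one finger outside beyond it, one inside, closing along the tray's diagonal.
- tray_corner (a point): On the blue tray's floor (55 mm above the table), where the counter's centre rests in the open corner; moves with the tray. x: along the diagonal from back corner to open corner; z up. Tray 110 mm square inside, walls 12 mm high, 4 mm thick; a 20 mm square of floor and walls is cut from this corner, nothing beyond 24 mm on +x. Pivot along y through this point; posts 58 mm high 79 mm to each side.
- paddle (a point): Centre of the top of the tray's red press paddle, 44 x 44 mm, level with the tray floor, 71 mm on +x and 70 mm on -y of tray_corner, axes alike. Pressed down 24 mm (20 degrees, hard stop, about 6 N, damped spring) it tips the tray to the open corner; held down 1 s, the counter slides there. Released, the tray comes back level in about half a second; the counter stays in the corner.
- coaster_orange: Orange flat round coaster, fixed on the table, 112 mm across, 5 mm thick, empty. Origin: centre of its underside. Like ones in yellow and green lie near, each with a counter of its own colour; which lies where varies.
There are look-alikes about, which are no part of the job. There is more than one size of the counter_orange; the job needs the middle-sized.

How it is judged:
By the outcome, as a careful person would: the job done as asked, in the order asked, and still so for the second after the job is handed in, with the robot touching nothing.
It also fails if it takes over 48 s, if anything falls off the work surface, if the arm or the gripper's body presses on something with over 40 N, if the wrist force passes 120 N, or if a joint passes its speed limit or range.

### The arm

A 6-joint arm with a two-finger parallel gripper is mounted at the origin on the work surface. World frame = base frame: x ahead of the robot, y to its left, z up, the work surface at z = 0. Lengths are in mm, angles in rad, forces in N, time in s.
With the tool pointing down it reaches from about 275 to 750 mm from the base axis. Payload 10.2 kg.
Tool frame: the origin (TCP) lies midway between the tips of the shut fingers; the grasp point (between the pads) lies 19 mm behind it (ctrl.tcp_to_grasp is the z of the grasp point in the tool frame, in mm); z points along the fingers, y is the direction in which the jaws open and shut (so a half turn about z gives the same grasp; the last joint's range is limited). The gripper opens to 85 mm and grips with 20 to 120 N. Pads are 22 mm wide; open, the fingers measure 114 mm over their backs; the gripper's body (76 mm by 85 mm) begins 54 mm behind the grasp point. The pads swing forward as they close: fully open they stand 13 mm farther back than shut.
Start: joints at [0.981, 0.313, 1.498, -0, 1.331, -0.223], TCP at [188.294, 490.078, 231.294] pointing down, gripper open.
Joint ranges: [-2.94, 2.94], [-0.97, 2.17], [0.19, 2.56], [-1.23, 4.37], [0.02, 3.11], [-2.88, 2.88]. Speed limits (rad/s): [2.39, 2.39, 3.01, 3.14, 3.14, 3.14].

### API

Orientations are given as a unit quaternion [w, x, y, z].
In Python, from rig import sensors, capture, order, ctrl gives the robot as it stands. The module is installed in compiled form; this text tells all that it offers.
- The arm moves only by the tool play_rows, never from a script. Its argument "deltas" is a list of rows, each a list of 7 numbers: the shift along the world's x, y, z in units of 40 mm (1.0 is 40 mm), then the turn, a rotation vector about the world's x, y, z in units of 6 degrees (1.0 is 6 degrees), then the opening, from -1 (shut) to 1 (fully open). A call has 1 to 8 rows; each row shifts and turns the commanded pose from where the row before left it; what a row does not reach is not made up. A row lasts 1/12 s, in which the tool goes at most 41.7 mm and 7.16 degrees, less where a joint would pass 70% of its speed; a pose out of reach is approached as far as the arm can. A call is refused whole if a number of a shift passes 1 or a number of a turn 1, either way. A call with a gripper value outside its range is refused whole. The fingers move at their own pace and stop on an object; "squeeze" is the grip in N (left out, the last holds). Time passes only in rows, so rows that do not move let the fingers close. It gives the time, the measured TCP pose, the force and the opening at its end, in the units of the state.
- sensors.sense(): the state, without advancing time (a new reading comes with each control period).
- capture(name): name is "scene" or "top"; returns a dict with "pixels" (400x640x3 uint8, red, green, blue), "z_map" (400x640 float32, mm along the optical axis (not along the pixel's ray), 0 where there is no reading), "fx", "fy", "cx", "cy" (pixels), "eye" and "rotation" of the camera in the world. Camera axes: x right, y down, z forward; pixel columns grow to the right and rows downward; lengths in mm; the calibration is good to about 2 mm. A picture is of the moment at which its call begins.
- order.finish_job(): hands the job in, once; it reports no verdict.
The state is a dict: "time_s": time; "joints": joint angles; "dq": joint speeds; "tau": joint torques, N m; "eef_pos": TCP position; "ee_rot": TCP orientation; "force": force on the tool from outside, world axes, zero at the start; "wrist_torque": the same for the moment, N m; "grip_width": opening from 0.0 (shut) to 1.0 (fully open).
Only numpy, scipy, OpenCV 4.12 (cv2) and the standard library are available. Lean on these libraries where they do the work, as an engineer would, in place of code of your own. Each camera call takes 0.05 s, during which the arm holds its last target. There are 200 camera calls.

## Working session

There is one attempt and no reset: what is moved stays moved. The work goes in short steps, Python scripts to look and compute and a tool call to move; the robot and the scene stay as the last step left them, time stands still between calls to the robot, and variables do not carry over. Pictures are saved under pics/ and viewed, about 8 in all and at most 12, crops included, and the job is handed in when it is done.

Besides the shell and the picture viewer there is one more tool, called after "Emit:" as name(argument=value, ...) on one line, values as JSON. play_rows: Moves the arm, as the interface text tells. Its arguments: {"type":"object","properties":{"deltas":{"type":"array","items":{"type":"array","items":{"type":"number"}}},"squeeze":{"type":"number"}},"required":["deltas"]}

```bash
mkdir -p pics; cat > h.py <<'E'
import numpy as np, cv2
from rig import sensors, capture, order, ctrl
def cap(n,save=None):
    c=capture(n)
    if save: cv2.imwrite(f'pics/{save}.png',c['pixels'][:,:,::-1])
    return c
def world(c):
    z=c['z_map']; v,u=np.mgrid[:z.shape[0],:z.shape[1]]
    p=np.stack([(u-c['cx'])/c['fx']*z,(v-c['cy'])/c['fy']*z,z],-1)
    return p@np.array(c['rotation']).T+np.array(c['eye'])
E
python3 - <<'E'
from h import *
import pickle
a=cap('scene','scene1');b=cap('top','top1')
pickle.dump((a,b),open('c1.pkl','wb'))
for c in(a,b): print(c['eye'],c['rotation'],c['fx'],(c['z_map']>0).mean())
print(sensors.sense(),ctrl.tcp_to_grasp)
E
```

```text
[1104.35153153   -2.28850849  671.39129155] [-0.27395129  0.6661922   0.6441257  -0.25737273] 414.54457443309997 0.99596484375
[ 302.91563943   32.79570814 1182.12064439] [ 0.07235533 -0.67874426  0.7269911  -0.07453104] 490.0749095832699 0.995921875
{'time_s': 0.1, 'joints': array([ 9.80597605e-01,  3.13401261e-01,  1.49835551e+00,  1.37119527e-05,
        1.33097327e+00, -2.23393911e-01]), 'dq': array([ 0.00070069, -0.00015043, -0.0017912 , -0.00080294, -0.00089412,
       -0.00102221]), 'tau': array([ 3.39059596e-03, -4.12898433e+01, -2.60136920e+01, -5.79504581e-05,
        3.11575946e-03,  4.45804733e-05]), 'eef_pos': array([188.162684  , 489.88646531, 230.79071161]), 'ee_rot': array([-2.31131231e-04,  1.82377541e-01,  9.83228411e-01, -5.19652641e-04]), 'force': array([-1.14282902,  0.45794551, -0.16557202]), 'wrist_torque': array([0.04125176, 0.02758123, 0.02127962]), 'grip_width': 0.9997536410682228} -18.700000000000003
```

View pics/scene1.png

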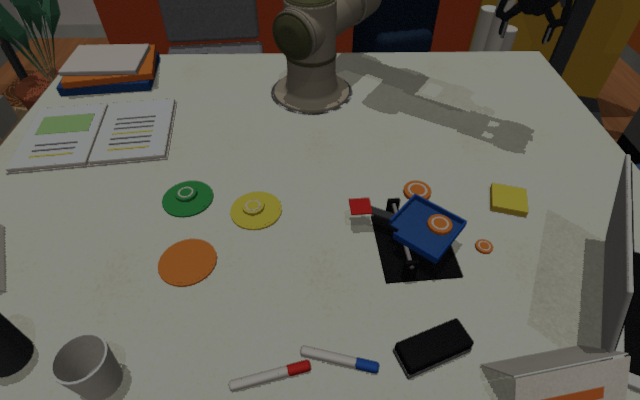

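View pics/top1.png

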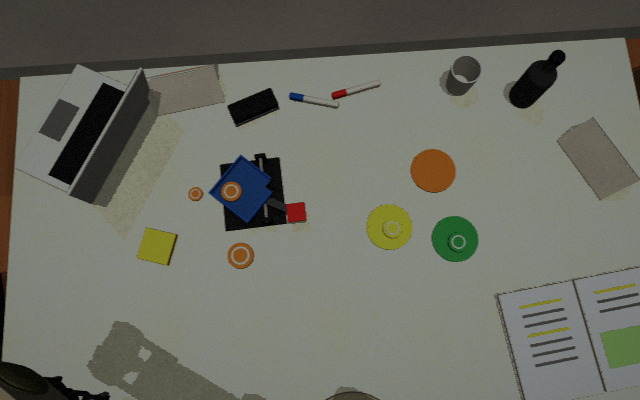

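The orange counter in the blue tray is at scene (440,224) and top (231,190). The red paddle is at scene (360,206) and top (296,212). The empty orange coaster is at scene (187,261) and top (433,170). The other orange counters, at top (240,255) and (195,194), are look-alikes.

```bash
cat >> h.py <<'E'
from scipy.spatial.transform import Rotation as R
def world(c):
    z=c['z_map']; v,u=np.mgrid[:z.shape[0],:z.shape[1]]
    p=np.stack([(u-c['cx'])/c['fx']*z,(v-c['cy'])/c['fy']*z,z],-1)
    q=np.array(c['rotation']); M=R.from_quat(q[[1,2,3,0]]).as_matrix()
    return p@M.T+np.array(c['eye'])
RNG={'orange':((6,150,120),(16,255,255)),'red':((0,180,110),(4,255,255)),'blue':((105,150,60),(122,255,255))}
def comps(c,col,minA=25):
    h=cv2.cvtColor(c['pixels'],cv2.COLOR_RGB2HSV)
    m=cv2.inRange(h,*[np.array(x) for x in RNG[col]])
    if col=='red': m|=cv2.inRange(h,np.array((174,180,110)),np.array((180,255,255)))
    n,l,s,ce=cv2.connectedComponentsWithStats(m)
    return [(l==i,s[i,4],ce[i]) for i in range(1,n) if s[i,4]>=minA]
E
python3 - <<'E'
from h import *
import pickle
for c in pickle.load(open('c1.pkl','rb')):
    w=world(c)
    for col in RNG:
        for m,a,ce in comps(c,col):
            p=w[m]; lo,hi=np.percentile(p,[2,98],axis=0)
            if hi[2]>150 or hi[0]<100: continue
            print(col,a,ce.round(),'mid',((lo+hi)/2).round(),'ext',(hi-lo).round(),'z med',np.median(p[:,2]).round(1))
            if col=='blue' and a>300:
                r=cv2.minAreaRect(p[:,:2].astype(np.float32)); print(r, cv2.boxPoints(r).round())
E
```

```text
orange 106 [417. 189.] mid [437. 236.  11.] ext [50. 57.  5.] z med 11.0
orange 97 [417. 189.] mid [439. 236.  12.] ext [27. 27.  4.] z med 11.7
orange 114 [440. 224.] mid [586. 243.  63.] ext [42. 43.  5.] z med 63.3
orange 86 [440. 223.] mid [586. 244.  64.] ext [22. 20.  4.] z med 63.9
orange 2030 [187. 262.] mid [ 620. -249.    5.] ext [98. 99.  5.] z med 5.1
orange 39 [483. 247.] mid [601. 343.   7.] ext [28. 31.  3.] z med 6.6
orange 43 [484. 245.] mid [600. 344.   6.] ext [15. 14.  5.] z med 6.6
red 282 [360. 206.] mid [528.  95.  55.] ext [39. 39.  5.] z med 55.3
red 156 [298. 366.] mid [836. -30.  17.] ext [15. 31.  5.] z med 16.9
blue 2036 [423. 228.] mid [592. 219.  61.] ext [137. 125.  15.] z med 55.7
((802.1524047851562, 94.69380187988281), (131.60862731933594, 620.9658813476562), 60.24114227294922) [[ 500.  192.]
 [1039. -117.]
 [1104.   -2.]
 [ 565.  306.]]
blue 217 [367. 365.] mid [837.  78.  15.] ext [18. 32.  8.] z med 16.5
orange 1459 [433. 170.] mid [ 618. -251.    5.] ext [99. 97.  9.] z med 4.6
orange 104 [231. 191.] mid [584. 242.  62.] ext [44. 42.  8.] z med 61.7
orange 47 [195. 193.] mid [600. 342.   4.] ext [30. 31.  8.] z med 4.6
orange 83 [231. 191.] mid [586. 243.  62.] ext [22. 21.  8.] z med 62.4
orange 39 [195. 193.] mid [600. 342.   5.] ext [16. 16.  8.] z med 4.9
orange 200 [240. 255.] mid [439. 235.  10.] ext [57. 56.  8.] z med 9.6
orange 142 [240. 255.] mid [439. 234.  11.] ext [28. 29.  9.] z med 10.3
red 48 [339.  93.] mid [835. -32.  16.] ext [13. 31.  9.] z med 15.8
red 310 [296. 212.] mid [525.  92.  54.] ext [41. 40.  8.] z med 54.4
blue 70 [296.  96.] mid [834.  78.  15.] ext [18. 31.  8.] z med 15.6
blue 1865 [245. 189.] mid [589. 218.  59.] ext [135. 122.  19.] z med 54.6
((492.55810546875, 118.71159362792969), (395.27215576171875, 130.93161010742188), 42.69964599609375) [[303.  33.]
 [392. -63.]
 [682. 205.]
 [593. 301.]]
```

```bash
cat >> h.py <<'E'
def fit(c,names=True):
    w=world(c); h=cv2.cvtColor(c['pixels'],cv2.COLOR_RGB2HSV)
    m=cv2.inRange(h,np.array((105,150,60)),np.array((122,255,255)))>0
    p=w[m]; p=p[(p[:,2]>48)&(p[:,2]<72)&(abs(p[:,0]-590)<100)&(abs(p[:,1]-218)<100)]
    r=cv2.minAreaRect(p[:,:2].astype(np.float32)); q=w[comps(c,'red')[0][0]]
    return p,r,q
E
python3 - <<'E'
from h import *
import pickle
im=pickle.load(open('c1.pkl','rb'))
for c in im:
    p,r,_=fit(c); print(len(p),r,cv2.boxPoints(r).round(1).tolist(),np.percentile(p[:,2],[5,50,95]).round(1))
    for m,a,ce in comps(c,'red'):
        q=world(c)[m]
        if abs(np.median(q[:,0])-527)<20: print('paddle',cv2.minAreaRect(q[:,:2].astype(np.float32)))
    # dark posts: points z>50 black
    h=cv2.cvtColor(c['pixels'],cv2.COLOR_RGB2HSV); w=world(c)
    k=(h[...,2]<70)&(h[...,1]<140)&(w[...,2]>48)&(w[...,2]<66)&(abs(w[...,0]-597)<110)&(abs(w[...,1]-165)<60)
    q=w[k]; lab=q[:,0]>597
    for s in(lab,~lab):
        t=q[s]; 
        if len(t): print('dark',len(t),np.median(t,0).round(),np.ptp(t,0).round())
c=im[1]; cv2.imwrite('pics/t2.png',cv2.resize(c['pixels'][140:245,180:320,::-1],None,fx=5,fy=5,interpolation=cv2.INTER_CUBIC))
E
```

```text
2033 ((590.3133544921875, 213.0609588623047), (118.18907928466797, 119.04193115234375), 48.41719055175781) [[506.6000061035156, 208.39999389648438], [595.5999755859375, 129.39999389648438], [674.0999755859375, 217.8000030517578], [585.0, 296.79998779296875]] [53.7 55.7 67.5]
paddle ((806.2002563476562, 58.7524528503418), (45.690879821777344, 606.9542236328125), 82.73468017578125)
dark 112 [673. 174.  56.] [49. 26. 13.]
dark 232 [546. 146.  54.] [ 84. 106.  12.]
1851 ((589.4719848632812, 212.51992797851562), (119.26923370361328, 117.36141967773438), 48.22892761230469) [[506.0, 207.10000610351562], [593.5, 129.0], [673.0, 217.89999389648438], [585.4000244140625, 296.1000061035156]] [50.9 54.6 66.6]
paddle ((423.4354248046875, 75.82328796386719), (252.09033203125, 44.22706604003906), 9.696635246276855)
dark 46 [669. 174.  56.] [72. 63. 13.]
dark 217 [544. 146.  54.] [ 84. 107.  12.]
```

View pics/t2.png

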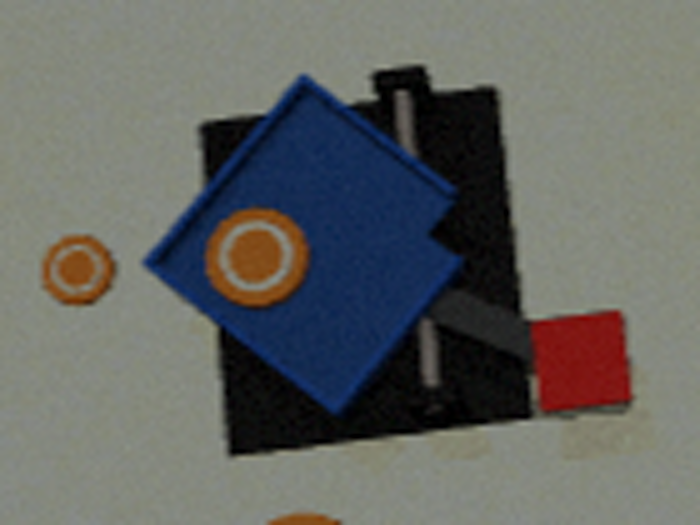

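Emit:
play_rows(deltas=[[0.53,-0.62,0,0,0,0.25,-1],[0.53,-0.62,-0.2,0,0,0.25,-1],[0.53,-0.62,-0.2,0,0,0.25,-1],[0.53,-0.62,-0.2,0,0,0.25,-1],[0.53,-0.62,-0.2,0,0,0.25,-1],[0.53,-0.62,-0.2,0,0,0.25,-1],[0.53,-0.62,-0.2,0,0,0.25,-1],[0.53,-0.62,-0.2,0,0,0.25,-1]])

```text
time_s: 0.77
eef_pos: [358.5, 290.3, 174.8]
ee_rot: [-0.0, 0.078, 0.997, -0.0]
force: [1.3, 1.1, -0.1]
grip_width: 0.001
```

Emit:
play_rows(deltas=[[0.53,-0.62,-0.2,0,0,0.25,-1],[0.53,-0.62,-0.2,0,0,0.25,-1],[0.53,-0.62,-0.2,0,0,0.25,-1],[0.53,-0.62,-0.2,0,0,0.25,-1],[0.53,-0.62,-0.2,0,0,0.25,-1],[0.53,-0.62,-0.2,0,0,0.25,-1],[0.53,-0.62,-0.2,0,0,0.25,-1],[0,0,0,0,0,0,-1]])

```text
time_s: 1.43
eef_pos: [508.5, 114.2, 117.6]
ee_rot: [-0.001, -0.012, 1.0, -0.0]
force: [-0.2, 0.2, -0.9]
grip_width: 0.001
```

Emit:
play_rows(deltas=[[0.23,-0.24,-0.2,0,0,0.3,-1],[0.22,-0.24,-0.4,0,0,0,-1],[0,0,-0.6,0,0,0,-1],[0,0,-0.15,0,0,0,-1],[0,0,-0.1,0,0,0,-1],[0,0,-0.1,0,0,0,-1],[0,0,0,0,0,0,-1]])

```text
time_s: 2.02
eef_pos: [524.2, 99.3, 57.5]
ee_rot: [0.0, -0.029, 1.0, 0.0]
force: [0.1, 0.6, 0.6]
grip_width: 0.004
```

Emit:
play_rows(deltas=[[0.05,-0.06,-0.08,0,0,0,-1],[0,0,-0.09,0,0,0,-1],[0,0,-0.09,0,0,0,-1],[0,0,-0.09,0,0,0,-1],[0,0,-0.09,0,0,0,-1],[0,0,-0.09,0,0,0,-1],[0,0,-0.09,0,0,0,-1],[0,0,0,0,0,0,-1]])

```text
time_s: 2.68
eef_pos: [527.4, 96.4, 33.3]
ee_rot: [0.001, -0.029, 1.0, -0.0]
force: [0.3, -1.4, 4.8]
grip_width: -0.002
```

Emit:
play_rows(deltas=[[0,0,-0.05,0,0,0,-1],[0,0,-0.04,0,0,0,-1],[0,0,0,0,0,0,-1],[0,0,0,0,0,0,-1],[0,0,0,0,0,0,-1],[0,0,0,0,0,0,-1],[0,0,0,0,0,0,-1],[0,0,0,0,0,0,-1]])

```text
time_s: 3.35
eef_pos: [527.9, 96.1, 31.2]
ee_rot: [0.002, -0.029, 1.0, -0.0]
force: [-2.2, -2.3, 15.9]
grip_width: -0.001
```

Emit:
play_rows(deltas=[[0,0,0,0,0,0,-1],[0,0,0,0,0,0,-1],[0,0,0,0,0,0,-1],[0,0,0,0,0,0,-1],[0,0,0,0,0,0,-1],[0,0,0,0,0,0,-1],[0,0,0,0,0,0,-1],[0,0,0,0,0,0,-1]])

```text
time_s: 4.02
eef_pos: [528.0, 96.2, 31.2]
ee_rot: [0.002, -0.029, 1.0, -0.0]
force: [-1.8, -2.3, 15.9]
grip_width: -0.0
```

```bash
python3 - <<'E'
from h import *
c=cap('scene'); w=world(c)
for m,a,ce in comps(c,'orange'):
    p=w[m]; print(a,ce.round(),((np.percentile(p,2,axis=0)+np.percentile(p,98,axis=0))/2).round(1))
cv2.imwrite('pics/s3.png',cv2.resize(c['pixels'][150:290,320:500,::-1],None,fx=4,fy=4,interpolation=cv2.INTER_CUBIC))
E
```

```text
221 [148.  62.] [-113.1 -491.3   51.6]
218 [84. 78.] [   1.2 -634.2   51.5]
78 [415. 187.] [430.7 235.9  10.6]
53 [418. 187.] [435.  236.4  11.5]
90 [404. 230.] [650.8 151.  129.5]
44 [401. 229.] [632.2 155.  105.4]
2057 [187. 262.] [ 619.2 -248.8    5.1]
41 [483. 247.] [649.4 309.8  72.9]
42 [484. 245.] [599.9 342.9   6.9]
374 [582. 395.] [904.7 370.7  48.3]
```

View pics/s3.png

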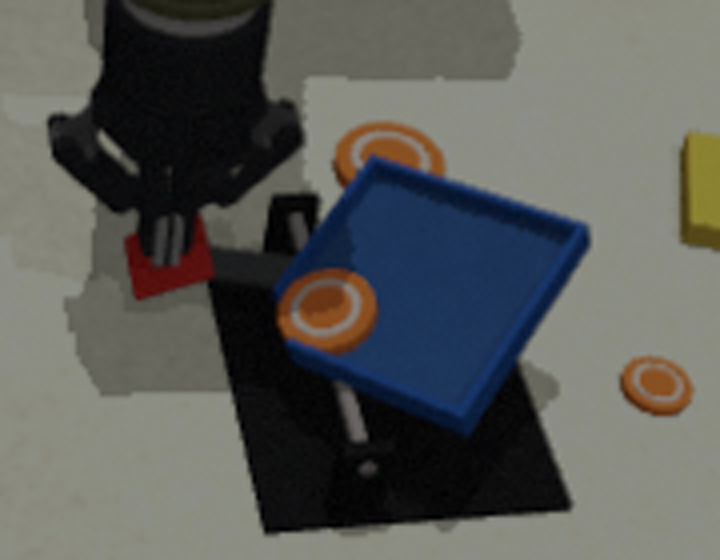

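The counter (crop pixel 328,310) has slid into the open corner. I'll release the paddle and rise.

Emit:
play_rows(deltas=[[0,0,0.15,0,0,0,-1],[0,0,0.15,0,0,0,-1],[0,0,0.2,0,0,0,-1],[0,0,0.3,0,0,0,-1],[0,0,0.6,0,0,0,-1],[-0.5,-0.5,0.8,0,0,0,0.8],[-0.5,-0.5,0.8,0,0,0,0.8],[-0.5,-0.5,0,0,0,0,0.8]])

```text
time_s: 4.73
eef_pos: [468.7, 36.9, 152.5]
ee_rot: [0.004, -0.029, 1.0, -0.001]
force: [0.8, -1.2, 0.7]
grip_width: 0.417
```

```bash
python3 - <<'E'
from h import *
print(sensors.sense()['eef_pos'])
for n in('scene','top'):
    c=cap(n); w=world(c)
    for m,a,ce in comps(c,'orange'):
        p=w[m]; mid=(np.percentile(p,2,axis=0)+np.percentile(p,98,axis=0))/2
        if abs(mid[:2]-[592,169]).max()<60: print(n,a,ce.round(),mid.round(1),np.median(p,0).round(1))
    p,r,q=fit(c); print(r,np.percentile(p[:,2],[5,50,95]).round(1))
    if n=='top': cv2.imwrite('pics/t4.png',cv2.resize(c['pixels'][140:245,180:320,::-1],None,fx=5,fy=5,interpolation=cv2.INTER_CUBIC))
print(sensors.sense()['time_s'])
E
```

```text
[468.705643    36.90728932 152.49923936]
scene 113 [403. 227.] [592.4 169.9  63. ] [592.7 172.3  63.2]
scene 89 [402. 226.] [592.5 170.1  64.2] [592.3 169.7  63.9]
((590.4649658203125, 213.38720703125), (117.72852325439453, 118.40947723388672), 48.590816497802734) [53.6 55.6 67.6]
top 108 [262. 186.] [591.6 168.5  61.8] [590.4 167.5  62.3]
top 81 [262. 186.] [592.2 168.5  62. ] [592.5 168.4  62.7]
((589.1929931640625, 212.17333984375), (119.58344268798828, 117.61924743652344), 47.69402313232422) [50.6 54.5 66.7]
4.8333
```

View pics/t4.png

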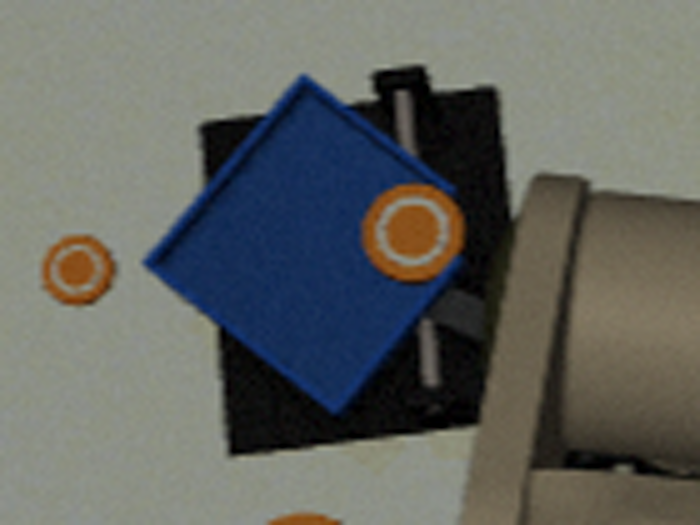

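Emit:
play_rows(deltas=[[0.5,0.5,0,0,0.08,0,0.55],[0.65,0.7,0,0,0,0,0.55],[0.65,0.7,0,0,0,0,0.55],[0.65,0.7,-0.2,0,0,0,0.55],[0.64,0.71,-0.3,0,0,0,0.55],[0,0,-0.5,0,0,0,0.55],[0,0,0,0,0,0,0.55],[0,0,0,0,0,0,0.55]])

```text
time_s: 5.5
eef_pos: [590.0, 170.1, 106.3]
ee_rot: [-0.006, -0.029, 1.0, 0.0]
force: [-0.0, -0.1, 0.2]
grip_width: 0.778
```

```bash
python3 - <<'E'
from h import *
s=sensors.sense();print(s['eef_pos'],s['ee_rot'],s['grip_width'])
c=cap('scene'); w=world(c)
cv2.imwrite('pics/s5.png',cv2.resize(c['pixels'][150:270,330:500,::-1],None,fx=4.5,fy=4.5,interpolation=cv2.INTER_CUBIC))
# dark finger points between z 66 and 140 near tcp
p=w.reshape(-1,3); k=(c['pixels'].reshape(-1,3).max(1)<110)&(abs(p[:,0]-592)<25)&(abs(p[:,1]-169)<65)&(p[:,2]>74)&(p[:,2]<150)
p=p[k]
for s_ in(p[:,1]>169,p[:,1]<169):
    q=p[s_]; print(len(q),q.min(0).round(1),q[q[:,2]<np.percentile(q[:,2],15)].mean(0).round(1))
E
```

```text
[590.00350885 170.13302016 106.28541093] [-5.85997541e-03 -2.88946819e-02  9.99565284e-01  4.10343576e-05] 0.7779133466258594
150 [574.5 203.3 114.3] [592.  206.5 118. ]
115 [584.1 123.9 115.7] [600.2 132.  120.8]
```

View pics/s5.png

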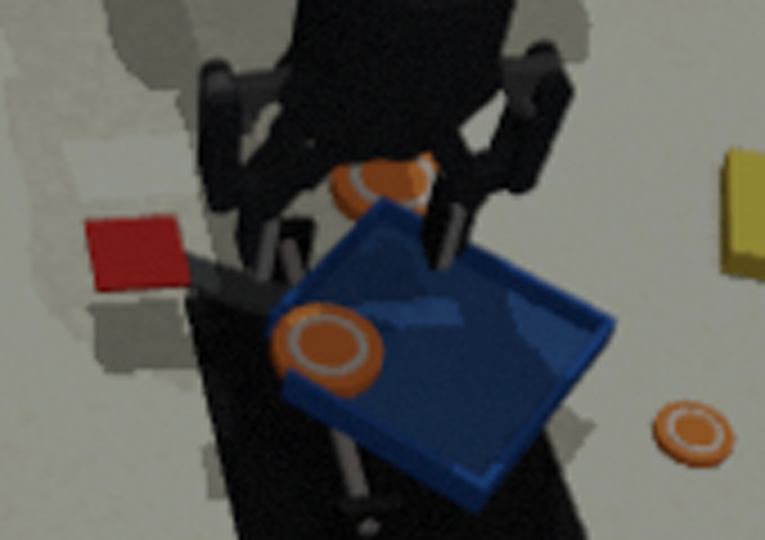

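The fingers straddle the counter along the diagonal. Their tips are about 8 mm behind TCP, consistent with the pad-swing model. I'll lower and close.

Emit:
play_rows(deltas=[[0.06,-0.02,-0.3,0,-0.05,0,0.55],[0,0,-0.4,0,0,0,0.55],[0,0,-0.3,0,0,0,0.55],[0,0,-0.2,0,0,0,0.55],[0,0,-0.13,0,0,0,0.55],[0,0,0,0,0,0,0.55],[0,0,0,0,0,0,0.55]], squeeze=20)

```text
time_s: 6.13
eef_pos: [593.5, 169.0, 54.7]
ee_rot: [-0.001, -0.029, 1.0, 0.0]
force: [0.8, -0.0, -0.1]
grip_width: 0.775
```

Emit:
play_rows(deltas=[[-0.03,0,-0.05,0,0,0,0.4],[0,0,0,0,0,0,0.2],[0,0,0,0,0,0,0.1],[0,0,0,0,0,0,0],[0,0,0,0,0,0,-0.1],[0,0,0,0,0,0,-0.2],[0,0,0,0,0,0,-0.2],[0,0,0,0,0,0,-0.2]], squeeze=25)

```text
time_s: 6.8
eef_pos: [592.2, 169.2, 52.7]
ee_rot: [-0.001, -0.029, 1.0, 0.0]
force: [-2.4, 0.9, 5.2]
grip_width: 0.549
```

Emit:
play_rows(deltas=[[0,0,0.05,0,0,0,-0.3],[0,0,0.1,0,0,0,-0.3],[0,0,0.2,0,0,0,-0.3],[0,0,0.3,0,0,0,-0.3],[0,0,0.4,0,0,0,-0.3],[0,0,0.4,0,0,0,-0.3],[0,0,0.3,0,0,0,-0.3],[0,0,0,0,0,0,-0.3]], squeeze=30)

```text
time_s: 7.47
eef_pos: [593.3, 169.1, 125.5]
ee_rot: [0.001, -0.029, 1.0, 0.0]
force: [0.6, -1.1, -0.6]
grip_width: 0.539
```

```bash
python3 - <<'E'
from h import *
s=sensors.sense();print(s['eef_pos'],s['ee_rot'],s['grip_width'],s['force'])
c=cap('scene'); w=world(c)
cv2.imwrite('pics/s6.png',cv2.resize(c['pixels'][130:270,330:500,::-1],None,fx=4,fy=4,interpolation=cv2.INTER_CUBIC))
for m,a,ce in comps(c,'orange',15):
    p=w[m]; mid=np.median(p,0)
    if abs(mid[:2]-[592,169]).max()<60: print(a,ce,mid.round(1),np.percentile(p,[3,97],axis=0).round(1), np.linalg.lstsq(np.c_[p[:,:2],np.ones(len(p))],p[:,2],rcond=None)[0])
E
```

```text
[593.29481819 169.05177913 125.53660167] [ 9.70069200e-04 -2.86444816e-02  9.99589189e-01  7.60611809e-05] 0.5386590048248202 [ 0.58571635 -1.09488057 -0.56482972]
```

View pics/s6.png

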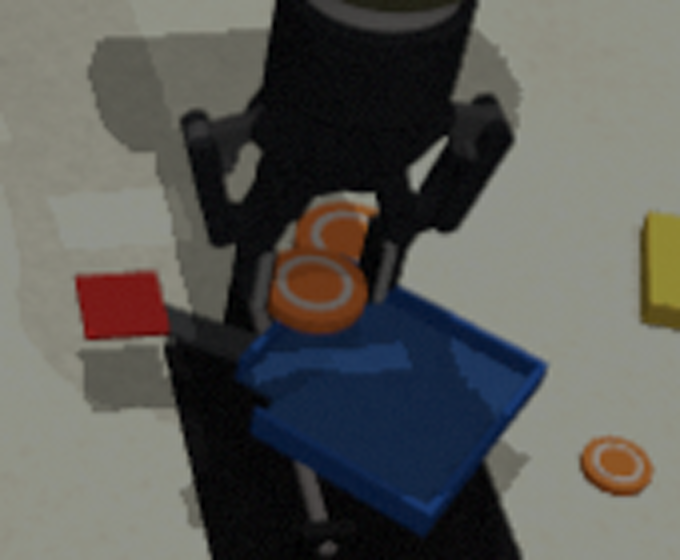

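The counter is held, at crop (318,290). I'll measure its tilt and offset, with a distance filter to drop the look-alike behind it.

```bash
cat >> h.py <<'E'
def held(c,zmin,xy,rad=45):
    w=world(c); h=cv2.cvtColor(c['pixels'],cv2.COLOR_RGB2HSV)
    m=(cv2.inRange(h,np.array((5,110,90)),np.array((18,255,255)))>0)&(w[...,2]>zmin)&(np.hypot(w[...,0]-xy[0],w[...,1]-xy[1])<rad)
    p=w[m]; t=p
    for _ in range(4):
        A=np.c_[t[:,:2]-xy,np.ones(len(t))]; k=np.linalg.lstsq(A,t[:,2],rcond=None)[0]
        r=p[:,2]-np.c_[p[:,:2]-xy,np.ones(len(p))]@k; t=p[abs(r)<2]
    return p,t,k
E
python3 - <<'E'
from h import *
xy=sensors.sense()['eef_pos'][:2]
for n in('scene','top'):
    p,t,k=held(cap(n),105,xy)
    print(n,len(p),len(t),k.round(3),np.percentile(t,[2,98],axis=0).round(1))
E
```

```text
scene 280 251 [-7.00000e-03 -2.00000e-03  1.34397e+02] [[571.6 151.3 132.8]
 [615.7 189.8 136. ]]Traceback (most recent call last):
  File "<stdin>", line 5, in <module>
    return _quantile_unchecked(
        a, q, axis, out, overwrite_input, method, keepdims, weights)
    return _ureduce(a,
                    func=_quantile_ureduce_func,
    ...<5 lines>...
                    overwrite_input=overwrite_input,
                    method=method)
    r = func(a, **kwargs)
    result = _quantile(arr,
                       quantiles=q,
    ...<2 lines>...
                       out=out,
                       weights=wgt)
    slices_having_nans = np.isnan(arr[-1, ...])
                                  ~~~^^^^^^^^^
IndexError: index -1 is out of bounds for axis 0 with size 0
```

Emit:
play_rows(deltas=[[0,-0.2,0,0,0,0,-0.3],[0,-0.4,0,0,0,0,-0.3],[0.04,-0.6,0,0,0,0,-0.3],[0.04,-0.6,0,0,0,0,-0.3],[0.04,-0.6,0,0,0,0,-0.3],[0.04,-0.6,0,0,0,0,-0.3],[0.04,-0.6,0,0,0,0,-0.3],[0.04,-0.6,0,0,0,0,-0.3]])

```text
time_s: 8.28
eef_pos: [601.1, -0.7, 121.2]
ee_rot: [-0.002, -0.029, 1.0, 0.0]
force: [-0.1, 0.1, -0.7]
grip_width: 0.54
```

Emit:
play_rows(deltas=[[0.04,-0.6,0,0,0,0,-0.3],[0.04,-0.6,0,0,0,0,-0.3],[0.04,-0.6,0,0,0,0,-0.3],[0.04,-0.6,0,0,0,0,-0.3],[0.04,-0.6,-0.1,0,0,0,-0.3],[0.04,-0.6,-0.2,0,0,0,-0.3],[0.04,-0.4,-0.2,0,0,0,-0.3],[0,0,0,0,0,0,-0.3]])

```text
time_s: 8.95
eef_pos: [611.7, -161.9, 99.4]
ee_rot: [-0.003, -0.027, 1.0, 0.001]
force: [-0.1, 1.0, 0.0]
grip_width: 0.541
```

Emit:
play_rows(deltas=[[0.05,-0.4,-0.1,0,0,0,-0.3],[0.05,-0.6,-0.2,0,0,0,-0.3],[0.05,-0.6,-0.3,0,0,0,-0.3],[0.05,-0.4,-0.4,0,0,0,-0.3],[0,-0.2,-0.4,0,0,0,-0.3],[0,0,-0.3,0,0,0,-0.3],[0,0,0,0,0,0,-0.3],[0,0,0,0,0,0,-0.3]])

```text
time_s: 9.62
eef_pos: [620.8, -246.0, 33.9]
ee_rot: [-0.002, -0.029, 1.0, 0.0]
force: [1.1, -0.8, -0.4]
grip_width: 0.541
```

```bash
python3 - <<'E'
from h import *
s=sensors.sense(); print(s['eef_pos'],s['ee_rot'],s['force'])
c=cap('scene'); p,t,k=held(c,27,s['eef_pos'][:2])
print(len(p),len(t),k.round(3),np.percentile(t,[2,98],axis=0).round(1))
E
```

```text
[ 620.83491367 -245.98608818   33.85072289] [-2.03558239e-03 -2.91252900e-02  9.99573601e-01  4.36143386e-04] [ 1.07824177 -0.75145018 -0.37017811]
327 266 [ 0.    -0.    44.141] [[ 598.1 -265.9   42.5]
 [ 643.6 -224.7   46. ]]
```

Emit:
play_rows(deltas=[[-0.02,-0.1,-0.2,0,0,0,-0.3],[0,0,-0.2,0,0,0,-0.3],[0,0,-0.2,0,0,0,-0.3],[0,0,-0.08,0,0,0,-0.3],[0,0,0,0,0,0,-0.3],[0,0,0,0,0,0,-0.3]])

```text
time_s: 10.17
eef_pos: [620.1, -250.8, 6.8]
ee_rot: [-0.002, -0.029, 1.0, 0.0]
force: [-0.3, 0.5, 0.6]
grip_width: 0.548
```

Emit:
play_rows(deltas=[[0,0,-0.03,0,0,0,-0.3],[0,0,0,0,0,0,-0.3],[0,0,0,0,0,0,-0.3]])

```text
time_s: 10.42
eef_pos: [620.2, -251.0, 6.0]
ee_rot: [-0.001, -0.029, 1.0, -0.0]
force: [-0.0, 0.4, -0.1]
grip_width: 0.542
```

Emit:
play_rows(deltas=[[0,0,-0.03,0,0,0,-0.3],[0,0,-0.02,0,0,0,-0.3],[0,0,0,0,0,0,-0.3]])

```text
time_s: 10.67
eef_pos: [620.0, -250.9, 3.6]
ee_rot: [-0.002, -0.029, 1.0, 0.0]
force: [1.0, 0.5, -0.8]
grip_width: 0.543
```

Emit:
play_rows(deltas=[[0,0,-0.03,0,0,0,-0.3],[0,0,0,0,0,0,-0.3],[0,0,0,0,0,0,-0.3]])

```text
time_s: 10.92
eef_pos: [620.2, -251.0, 2.9]
ee_rot: [-0.001, -0.029, 1.0, -0.0]
force: [0.4, 1.0, 2.0]
grip_width: 0.541
```

Emit:
play_rows(deltas=[[0,0,-0.02,0,0,0,-0.3],[0,0,0,0,0,0,-0.3],[0,0,0,0,0,0,-0.3]])

```text
time_s: 11.17
eef_pos: [620.5, -251.2, 2.8]
ee_rot: [-0.001, -0.029, 1.0, -0.0]
force: [-1.7, 1.4, 7.4]
grip_width: 0.544
```

Contact at 7 N. I'll open slowly and withdraw.

Emit:
play_rows(deltas=[[0,0,0,0,0,0,0.0],[0,0,0,0,0,0,0.1],[0,0,0,0,0,0,0.2],[0,0,0,0,0,0,0.4],[0,0,0,0,0,0,0.5],[0,0,0.2,0,0,0,0.5],[0,0,0.4,0,0,0,0.5],[0,0,0.8,0,0,0,0.5]])

```text
time_s: 11.83
eef_pos: [618.4, -250.0, 55.3]
ee_rot: [-0.004, -0.029, 1.0, 0.002]
force: [-0.1, 0.0, -0.5]
grip_width: 0.751
```

Emit:
play_rows(deltas=[[0,0,0.8,0,0,0,0.5],[-0.5,0,0.8,0,0,0,0.5],[-0.7,0,0.5,0,0,0,0.5],[-0.7,0,0,0,0,0,0.5],[-0.7,0,0,0,0,0,0.5],[-0.7,0,0,0,0,0,0.5],[0,0,0,0,0,0,0.5],[0,0,0,0,0,0,0.5]])

```text
time_s: 12.5
eef_pos: [487.5, -251.2, 142.7]
ee_rot: [-0.001, -0.028, 1.0, -0.0]
force: [0.9, 0.3, 0.3]
grip_width: 0.752
```

```bash
python3 - <<'E'
from h import *
s=sensors.sense(); print(s['eef_pos'],s['time_s'],s['force'])
for n in('scene','top'):
    c=cap(n); w=world(c)
    for m,a,ce in comps(c,'orange',60):
        p=w[m]; lo,hi=np.percentile(p,[2,98],axis=0)
        if abs((lo+hi)[:2]/2-[620,-250]).max()<50: print(n,a,ce.round(),((lo+hi)/2).round(1),(hi-lo).round(1))
    p,t,k=held(c,9,[620,-250],40); print('counter',len(t),k.round(3),((np.percentile(t,2,axis=0)+np.percentile(t,98,axis=0))/2).round(1))
    if n=='scene': cv2.imwrite('pics/s7.png',cv2.resize(c['pixels'][150:310,120:480,::-1],None,fx=2.2,fy=2.2,interpolation=cv2.INTER_CUBIC))
E
```

```text
[ 487.53060924 -251.16187278  142.65369374] 12.5 [0.89288233 0.26027964 0.3409997 ]
scene 1741 [187. 262.] [ 619.7 -248.4    8.6] [100.  101.1  11.5]
scene 96 [185. 259.] [ 620.8 -250.5   13.8] [20.4 21.6  4.5]
counter 272 [ 0.0000e+00 -3.0000e-03  1.3136e+01] [ 621.1 -249.7   13.1]
top 1141 [431. 169.] [ 617.9 -246.5    7.2] [100.8  93.8  14.5]
top 70 [434. 168.] [ 620.9 -252.2   12.8] [20.9 20.5  6.8]
counter 134 [-0.052  0.017 12.291] [ 622.5 -251.4   12. ]
```

View pics/s7.png

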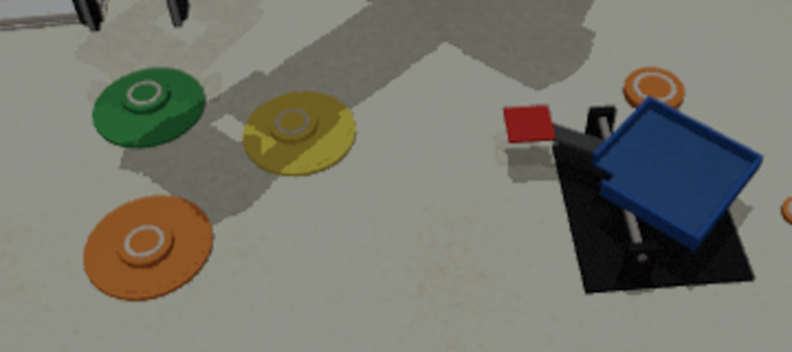

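The counter lies flat near the centre of the orange coaster, at crop (147,245). The tray is level and empty, and the arm is clear.

```bash
python3 -c "
from rig import order; print(order.finish_job())"
```

```text
the job is handed in; nothing more can be done
None
```

The orange counter is lying flat on the orange coaster, and the job is handed in.

I pressed the red paddle to its stop with the closed fingers and held it for more than 1 s. The counter slid into the open corner, and the tray came back level when I let go. I then gripped the counter along the tray's diagonal, carried it level and set it down until it made light contact (about 7 N). I opened the fingers slowly and withdrew, finishing at about 12.5 s of the 48 s allowed.

**Last checks:**
- **Position:** The counter's centre is about (621, -250), within roughly 3 mm of the coaster's centre, so it is wholly on the coaster.
- **Flatness:** Its top is at about 13 mm (5 mm coaster plus 8 mm counter), and the front (scene) camera shows it level.
- **Scene:** The tray is level and empty, the look-alikes and the other counters look undisturbed, and the arm touches nothing.

**Disagreement:** The top camera's plane fit gave a slight tilt (about 3°), where the front camera gave none. I put this down to noise, because that view had few usable pixels.

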